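# Open the receipt printer at the jewellery stall

## Task

The receipt printer on the sales table has run out of paper and must be opened for a new roll. Press the green release tab down until the cover springs up, then push the cover back about its rear hinge until it rests fully open against its stop, and leave it so. Only push: do not squeeze or force the cover, do not lift or shove the printer, and leave the paper roll, ring box and card reader where they stand.

Things in the scene. Friction and masses are not known exactly. Their poses are not given: they have to be found in the camera images.
- printer: charcoal receipt printer, loose on rubber feet, 1.2 kg, 195 mm deep (its x, from the front, nearest the robot, to the rear) by 142 mm wide (y). Origin: centre of its underside, on the table. The front 52 mm are fixed housing, flat top 120 mm high; behind it the cover, top 127 mm high when closed, over an open roll bay (side walls 9 mm thick, 115 mm high; floor 40 mm high).
- tab (a joint): travel of the green release tab, m: 0 at rest, grows as it is pressed straight down, stop at 0.006. 1.4 N starts it, 4.5 N holds it at the stop; its catch lets the cover go between 0.0025 and 0.005. It springs back when let go.
- tab_pad (a point): centre of the top of the tab's green pad, 26 (x) by 32 mm (y), on the front housing, on the right as seen from the robot: at rest 129 mm above the table (9 mm proud of the housing), 72 mm in front of the printer's centre and 46 mm to its right (-y). Its rear edge is 15 mm in front of the cover's front edge. Moves with the tab; axes as the printer's.
- cover (a joint): opening angle of the cover, rad: 0 closed and latched, about 0.5 when sprung up by itself, 1.92 fully open at its stop (leaning 20 degrees back beyond upright). Damped hinge. From 0.5 on it must be pushed (under 1 N at the front edge) and falls back to 0.5 if let go; beyond 1.75 it goes on slowly to the stop by its own weight and stays there.
- cover_hinge (a point): point on the cover's hinge line, in the middle of its width: 116 mm above the table, 88 mm behind the printer's centre; the line runs along the printer's y. Axes turn with the cover and are the printer's when it is closed.
- cover_plate: the hinged cover. Origin: middle of its lower front edge, 132 mm from the hinge line; x runs from there to the hinge, z out of its upper side. A flat plate 132 (x) by 136 (y) by 11 mm (up from the origin); under it, 8 mm behind the front edge, a platen roller 84 mm wide reaching 12 mm below the underside. When sprung up (0.5 rad) the front edge is about 63 mm higher than when closed.
- paper_roll: bystander: fresh white paper roll standing on end, 70 mm in diameter, 80 mm high, origin at the centre of its underside
- ring_box: bystander: dark blue ring box with a gold line, 54 mm square, 43 mm high, origin at the centre of its underside
- card_reader: bystander: white card reader lying flat, 110 (x) by 68 (y) by 18 mm, origin at the centre of its underside

How it is judged:
By the outcome, as a careful person would: the job done as asked, in the order asked, and still so for the second after the job is handed in, with the robot touching nothing.
It also fails if it takes over 45 s, if anything falls off the work surface, if the arm or the gripper's body presses on something with over 40 N, if the wrist force passes 120 N, or if a joint passes its speed limit or range.

## Robot

A 6-joint arm with a two-finger parallel gripper is mounted at the origin on the work surface. World frame = base frame: x ahead of the robot, y to its left, z up, the work surface at z = 0. Lengths are in m, angles in rad, forces in N, time in s.
With the tool pointing down it reaches from about 0.35 to 0.85 m from the base axis. Payload 8.1 kg.
Tool frame: the origin (TCP) lies at the very end of the fingers, on their centre line; the grasp point (between the pads) lies 19 mm behind it; z points along the fingers, y is the direction in which the jaws open and shut (so a half turn about z gives the same grasp; the last joint's range is limited). The gripper opens to 93 mm and grips with 3 to 60 N. Pads are 15 mm wide; open, the fingers measure 128 mm over their backs; the gripper's body (75 mm by 188 mm) begins 65 mm behind the grasp point.
Start: joints at [-1.363, 0.13, 1.488, -0, 1.523, -0.085], TCP at [0.173, -0.574, 0.219] pointing down, gripper open.
Joint ranges: [-2.96, 2.96], [-0.89, 2.26], [0.02, 2.5], [-1.34, 4.48], [0, 2.73], [-2.66, 2.66]. Speed limits (rad/s): [2.39, 2.39, 2.79, 3.14, 3.14, 3.14].

## Interface

Orientations are given as a rotation vector (axis times angle).
In Python, from plant import * gives the robot as it stands.
- The arm moves only by the tool apply_moves, never from a script. Its argument "commands" is one flat list of numbers, 7 for each row, row after row: the shift along the world's x, y, z in cm, then the turn, a rotation vector about the world's x, y, z in rad, then the finger opening in cm, from 0 to 9.3. A call has 1 to 8 rows; each row shifts and turns the pose as measured when the row begins; what a row does not reach is not made up. A row lasts 1/8 s, in which the tool goes at most 62.5 mm and 10.7 degrees, less where a joint would pass 70% of its speed; a pose out of reach is approached as far as the arm can. A call with a gripper value outside its range is refused whole. The fingers move at their own pace and stop on an object; "squeeze" is the grip in N (left out, the last holds). Time passes only in rows, so rows that do not move let the fingers close. It gives the time, the measured TCP pose, the force and the opening at its end, in the units of the state.
- read_state(): the state, without advancing time (a new reading comes with each control period).
- read_camera(name): name is "scene" or "top" or "wrist"; returns (picture, depth): 480x640x3 uint8, blue, green, red; 480x640 float32, m along the optical axis (not along the pixel's ray), 0 where there is no reading.
- camera_model(name): a dict with "intrinsics" (3x3 intrinsics, pixels), "dist_coeffs" ([k1, k2, p1, p2, k3] as OpenCV has them; the pictures are not rectified), "R" (3x3) and "t" (3): a world point X has camera coordinates R X + t. Camera axes: x right, y down, z forward; pixel columns grow to the right and rows downward; lengths in m; the calibration is good to about 2 mm. A picture is of the moment at which its call begins: read the wrist's pose just before it. camera_model takes no time and is no camera call; for the wrist camera it gives the pose at the moment of the call.
- close_job(): hands the job in, once; it reports no verdict.
Trained networks look in the newest picture that a camera, given by its name, has taken for a name from the list of things; names that differ only in an ending like _2 or _b are one class to them, and where a whole thing is asked for, a point or a joint stands for the part that bears it (a point fixed in the world has none). Each returns a list of dicts, best first, with "conf" (0 to 1); they miss things now and then, are a little off and sometimes report something else, mostly with a low value. They report only what shows in the picture. A call takes as long as a camera call.
- find_in(query, camera): "point" ([x, y, z] in m, in the coordinates of the camera as it stood for that picture, good to about 4 mm: the middle of the surface that is visible of it).
- cut_out(query, camera): "mask" (480x640 bool, what is visible of it).
- spot_point(query, camera): "point" ([x, y, z] in m, in the coordinates of the camera as it stood for that picture, good to about 4 mm: a listed point, or the origin of a listed thing).
The state is a dict: "t": time; "q": joint angles; "dq": joint speeds; "joint_torque": joint torques, N m; "tool_pos": TCP position; "orientation": TCP orientation; "force": force on the tool from outside, world axes, zero at the start; "wrist_torque": the same for the moment, N m; "opening": finger opening in m.
Only numpy, scipy, OpenCV 4.12 (cv2) and the standard library are available. Lean on these libraries where they do the work, as an engineer would, in place of code of your own. Each camera call takes 0.05 s, during which the arm holds its last target. There are 200 camera calls.

## Working session

There is one attempt and no reset: what is moved stays moved. The work goes in short steps, Python scripts to look and compute and a tool call to move; the robot and the scene stay as the last step left them, time stands still between calls to the robot, and variables do not carry over. Pictures are saved under pics/ and viewed, about 8 in all and at most 12, crops included, and the job is handed in when it is done.

Besides the shell and the picture viewer there is one more tool, called after ">>>" as a command line: name --argument value ..., lists and objects as JSON in quotes. apply_moves: Moves the arm, as the interface text tells. Its arguments: {"type":"object","properties":{"commands":{"type":"array"},"squeeze":{"type":"number"}},"required":["commands"]}

```bash
mkdir -p pics; cat > h.py <<'E'
from plant import *
import numpy as np, cv2
def look(cam, fn=None):
    m=camera_model(cam); p,d=read_camera(cam)
    if fn: cv2.imwrite('pics/'+fn,p)
    return m,p,d
def w(m,pt): return np.array(m['R']).T@(np.array(pt)-np.array(m['t']).ravel())
E
python3 - <<'E'
from h import *
np.set_printoptions(precision=4,suppress=True)
ims=[]
for c in ['scene','top']:
    m,p,d=look(c,c+'0.png'); ims.append(p)
    print(c,'cam at',w(m,[0,0,0]))
    for q in ['printer','tab_pad','cover_hinge','cover_plate','paper_roll','ring_box','card_reader']:
        print(q,[(w(m,r['point']),round(r['conf'],2)) for r in spot_point(q,c)[:2]])
cv2.imwrite('pics/both.png',cv2.resize(np.vstack(ims),(480,720))[:, :])
s=read_state(); print(s)
E
```

```text
scene cam at [1.3006 0.1975 0.6426]
printer [(array([ 0.5671, -0.0934, -0.0027]), 0.86)]
tab_pad [(array([ 0.4781, -0.1235,  0.1295]), 0.65)]
cover_hinge []
cover_plate [(array([ 0.5253, -0.09  ,  0.1177]), 0.94)]
paper_roll [(array([0.6284, 0.0641, 0.0024]), 0.82)]
ring_box [(array([ 0.5718, -0.2828,  0.002 ]), 0.75)]
card_reader [(array([ 0.7604, -0.1442, -0.0006]), 0.93)]
top cam at [0.4996 0.0283 0.9543]
printer [(array([ 0.5617, -0.101 , -0.0031]), 0.93)]
tab_pad [(array([ 0.487 , -0.1228,  0.1314]), 0.88)]
cover_hinge [(array([ 0.6515, -0.1231,  0.1166]), 0.94)]
cover_plate [(array([ 0.5255, -0.0898,  0.1142]), 0.94)]
paper_roll [(array([ 0.5617, -0.1001, -0.0004]), 0.72), (array([ 0.6275,  0.0637, -0.003 ]), 0.71)]
ring_box [(array([ 0.577 , -0.2911, -0.0039]), 0.91)]
card_reader [(array([ 0.7648, -0.1472,  0.0003]), 0.81)]
{'t': 0.8, 'q': array([-1.3634,  0.1304,  1.4882, -0.    ,  1.523 , -0.0854]), 'dq': array([ 0.0006, -0.0007,  0.0008, -0.0024,  0.    , -0.0013]), 'joint_torque': array([ -0.0011, -55.9695, -49.2035,   0.0767,   0.0223,   0.    ]), 'tool_pos': array([ 0.1732, -0.5745,  0.2187]), 'orientation': array([ 3.1079,  0.4583, -0.    ]), 'force': array([-0.1337, -0.157 ,  0.0227]), 'wrist_torque': array([-0.0026, -0.0046,  0.0166]), 'opening': 0.09297936749277212}
```

View pics/scene0.png

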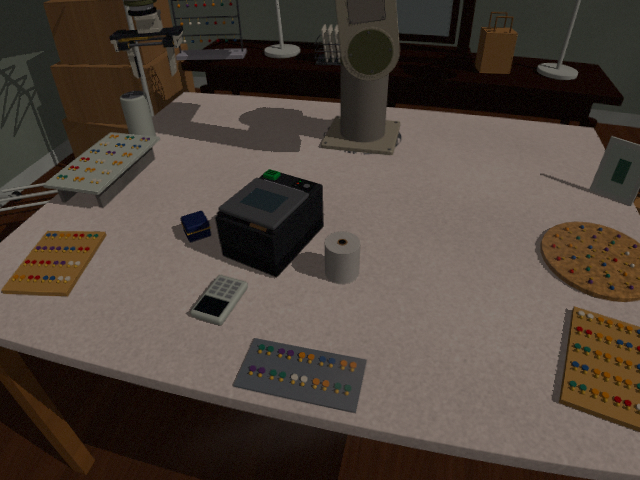

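View pics/top0.png

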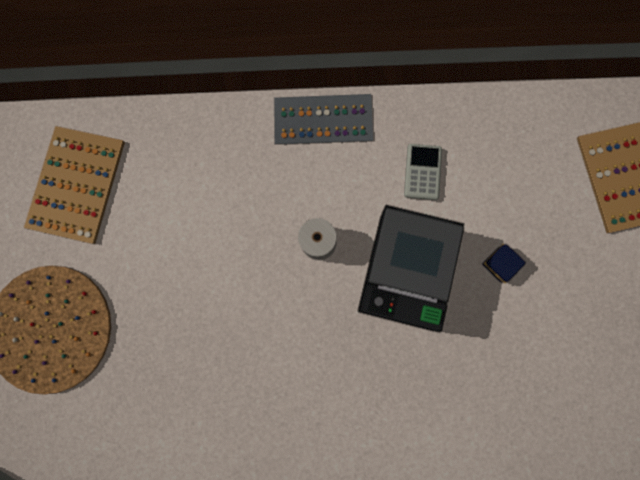

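The scene view shows the closed printer at about (270,220). In the top view its cover is centred at about (418,255), the green pad is at (431,315), the ring box is to its right at (504,263), and the roll is to its left at (317,238). The printer is yawed about -0.2 rad. One "paper_roll" hit in the top view landed on the printer, so I'm discarding it. Next I'll refine the pose from masks and depth.

```bash
cat >> h.py <<'E'
def cloud(m,d,mask):
    v,u=np.nonzero(mask&(d>0)); K=np.array(m['intrinsics'])
    n=cv2.undistortPoints(np.stack([u,v],1).astype(float)[:,None],K,np.array(m['dist_coeffs']))[:,0]
    z=d[v,u]; c=np.c_[n*z[:,None],z]
    return (c-np.array(m['t']).ravel())@np.array(m['R'])
E
python3 - <<'E'
from h import *
np.set_printoptions(precision=4,suppress=True)
m,p,d=look('top')
for q in ['tab_pad','cover_plate','printer']:
    r=cut_out(q,'top')
    if not r: print(q,'none'); continue
    P=cloud(m,d,r[0]['mask']); zt=np.median(P[:,2]); 
    G=P[abs(P[:,2]-zt)<.012] if q!='printer' else P[P[:,2]>.1]
    (cx,cy),(a,b),an=cv2.minAreaRect((G[:,:2]*1000).astype(np.float32))
    print(q,r[0]['conf'],len(G),'z',zt,'c',cx,cy,'size',a,b,'ang',an, 'mean',G.mean(0))
hsv=cv2.cvtColor(p,cv2.COLOR_BGR2HSV)
g=cv2.inRange(hsv,(45,100,50),(80,255,255))>0
g[:, :380]=0; g[:,470:]=0; g[:290]=0; g[340:]=0
P=cloud(m,d,g); print('green',len(P),P.mean(0),np.median(P[:,2]),cv2.minAreaRect((P[:,:2]*1000).astype(np.float32)))
E
```

```text
tab_pad 0.51 303 z 0.129108510199078 c 485.747314453125 -126.29058837890625 size 33.59980010986328 26.445951461791992 ang 74.61650085449219 mean [ 0.4854 -0.1254  0.1291]
cover_plate 0.97 6147 z 0.12772071602046564 c 585.8845825195312 -107.29679870605469 size 138.65090942382812 134.09307861328125 ang 74.2401123046875 mean [ 0.5865 -0.1058  0.1277]
printer 0.81 9259 z 0.1267919765579391 c 566.7349243164062 -100.97267150878906 size 142.54391479492188 193.7095947265625 ang 74.3227767944336 mean [ 0.5638 -0.0987  0.1251]
green 325 [ 0.4854 -0.1223  0.1286] 0.12904456256412342 ((492.1533203125, -99.50408935546875), (86.42657470703125, 25.994007110595703), 74.49264526367188)
```

Pose from depth: printer centre (0.5665, -0.1005), yaw -0.274 rad. That predicts the pad at (0.485, -0.125, 0.129), and I measured (0.4854, -0.126, 0.129), so they agree. I'll close the fingers and approach above the pad.

>>> apply_moves --commands '[3,4.4,0,0,0,-0.1,0,3,4.4,0,0,0,-0.1,0,3,4.4,0,0,0,-0.1,0,3,4.4,0,0,0,-0.1,0,3,4.4,0,0,0,-0.1,0,3,4.4,0,0,0,-0.07,0,3,4.4,0,0,0,0,0,3,4.4,0,0,0,0,0]' --squeeze 5

```text
t: 2.0
tool_pos: [0.4167, -0.2141, 0.219]
orientation: [3.104, -0.475, 0.005]
force: [0.9, 0.6, -0.2]
opening: 0.0172
```

>>> apply_moves --commands '[3.3,4.4,-2,0,0,0.03,0,2.8,3.8,-2,0,0,0,0,0.5,0.7,-2,0,0,0,0,0,0,0,0,0,0,0,0,0,0,0,0,0,0]'

```text
t: 2.62
tool_pos: [0.4867, -0.119, 0.1599]
orientation: [3.111, -0.418, 0.012]
force: [0.8, -0.3, 0.4]
opening: 0.0004
```

```bash
python3 - <<'E'
from h import *
from scipy.spatial.transform import Rotation as R
s=read_state(); print(s['tool_pos'],s['force'],s['opening'],R.from_rotvec(s['orientation']).as_matrix().round(3))
E
```

```text
[ 0.4866957  -0.11904773  0.15989193] [ 0.83223013 -0.31746601  0.37377694] 0.00037294128149968 [[ 0.964 -0.264  0.007]
 [-0.264 -0.965 -0.004]
 [ 0.008  0.002 -1.   ]]
```

>>> apply_moves --commands '[-0.4,-0.6,0,0,0,0,0,0,0,-1.5,0,0,0,0,0,0,-1,0,0,0,0,0,0,0,0,0,0,0]'

```text
t: 3.12
tool_pos: [0.4823, -0.1281, 0.1351]
orientation: [3.109, -0.424, 0.016]
force: [-0.8, 1.0, 0.3]
opening: 0.0004
```

>>> apply_moves --commands '[0,0.2,-0.4,0,0,0,0,0,0.1,-0.3,0,0,0,0,0,0,-0.2,0,0,0,0,0,0,-0.2,0,0,0,0]'

```text
t: 3.62
tool_pos: [0.4826, -0.1251, 0.1243]
orientation: [3.108, -0.424, 0.017]
force: [-3.4, 0.0, 2.8]
opening: 0.0004
```

>>> apply_moves --commands '[0,0,-0.1,0,0,0,0,0,0,0,0,0,0,0]'

```text
t: 3.88
tool_pos: [0.4826, -0.1252, 0.1236]
orientation: [3.108, -0.423, 0.017]
force: [-2.6, 0.4, 3.0]
opening: 0.0005
```

```bash
python3 - <<'E'
from h import *
m,p,d=look('scene','s1.png'); cv2.imwrite('pics/s1c.png',cv2.resize(p[120:300,160:380],None,fx=2.5,fy=2.5)); s=read_state(); print(s['tool_pos'],s['force'])
E
```

```text
[ 0.48256668 -0.12514655  0.12365577] [-3.3566478  -0.26402345  4.45065154]
```

View pics/s1c.png

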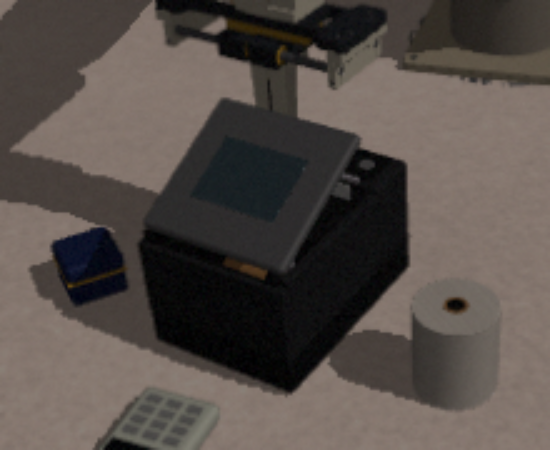

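The cover has sprung up: its front edge stands raised at about (215,100)-(355,140) in the crop. The roll, box and reader haven't moved. Next I'll lift off the tab, back away to the printer's midline, and tilt the fingers forward.

>>> apply_moves --commands '[-0.2,0.1,0.8,0,0,0,0,-1.4,0.4,0.8,0,0,0,0,-1.9,0.5,0.5,-0.04,-0.15,0,0,0.4,1.5,0.5,-0.04,-0.15,0,0,0.4,1.5,0.5,-0.04,-0.15,0,0,0.4,1.4,0,-0.02,-0.06,0,0,0,0,0,0,0,0,0]'

```text
t: 4.8
tool_pos: [0.4626, -0.0701, 0.1552]
orientation: [2.938, -0.4, 0.805]
force: [-0.1, -0.1, 0.4]
opening: 0.0002
```

```bash
cat >> h.py <<'E'
from scipy.spatial.transform import Rotation as R
C=np.array([.5665,-.1005]); EX=np.array([.963,-.270]); EY=np.array([.270,.963])
def st():
    s=read_state(); M=R.from_rotvec(s['orientation']).as_matrix(); d=s['tool_pos'][:2]-C
    print('t',s['t'],'tcp',s['tool_pos'].round(4),'local mm',(1e3*np.r_[d@EX,d@EY,s['tool_pos'][2]]).round(1),'z-axis local',np.r_[M[:2,2]@EX,M[:2,2]@EY,M[2,2]].round(3),'y-axis',np.r_[M[:2,1]@EX,M[:2,1]@EY,M[2,1]].round(3),'F',s['force'].round(1))
E
python3 - <<'E'
from h import *
st()
m,p,d=look('scene'); cv2.imwrite('pics/s2c.png',cv2.resize(p[90:300,160:400],None,fx=2.5,fy=2.5))
m,p,d=look('top')
for q in ['printer','cover_plate']:
    r=cut_out(q,'top')
    if r:
        P=cloud(m,d,r[0]['mask']); L=np.c_[(P[:,:2]-C)@EX,(P[:,:2]-C)@EY,P[:,2]]
        if q=='cover_plate':
            a=np.polyfit(L[:,0],L[:,2],1); print('cover slope angle',np.arctan(-a[0]),'x',np.percentile(L[:,0],[2,98]),'y',np.percentile(L[:,1],[2,98]),'z',np.percentile(L[:,2],[2,98]))
E
```

```text
t 4.8 tcp [ 0.4626 -0.0701  0.1552] local mm [-108.3    1.2  155.2] z-axis local [ 0.51   0.003 -0.86 ] y-axis [ 0.003 -1.    -0.002] F [-0.1 -0.1  0.4]
cover slope angle -0.00609260607458432 x [0.14673134 0.25251793] y [-0.02475192  0.04481031] z [0.01148893 0.02241652]
```

View pics/s2c.png

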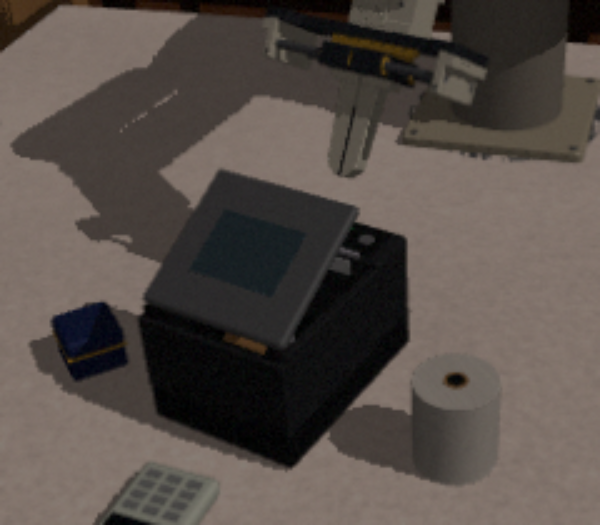

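The cover stays sprung up and the tilted fingertip is in front of it on the midline, at about (350,170) in the crop. The "cover_plate" mask landed on the card reader, so I'm ignoring it. Next I'll go in under the front edge.

>>> apply_moves --commands '[2,-0.55,-0.3,0,0,0,0,2,-0.55,-0.3,0,0,0,0,1.5,-0.4,0,0,0,0,0,1.0,-0.3,0,0,0,0,0,0.6,-0.2,0,0,0,0,0,0,0,0,0,0,0,0]'

```text
t: 5.75
tool_pos: [0.5381, -0.0966, 0.1491]
orientation: [2.939, -0.411, 0.789]
force: [-0.8, -0.2, -0.6]
opening: 0.0006
```

```bash
python3 - <<'E'
from h import *
st()
E
```

```text
t 5.75 tcp [ 0.5381 -0.0966  0.1491] local mm [-28.4  -3.9 149.1] z-axis local [ 0.501 -0.001 -0.866] y-axis [-0.004 -1.    -0.001] F [-0.8 -0.2 -0.6]
```

>>> apply_moves --commands '[0.24,-0.06,0.6,0,0,0,0,0.24,-0.06,0.6,0,0,0,0,0.24,-0.06,0.6,0,0,0,0,0.24,-0.06,0.6,0,0,0,0,0.55,-0.14,0.5,0,0,0,0,0.55,-0.14,0.5,0,0,0,0,0.55,-0.14,0.5,0,0,0,0,0.55,-0.14,0.5,0,0,0,0]'

```text
t: 6.75
tool_pos: [0.5715, -0.1051, 0.197]
orientation: [2.939, -0.411, 0.79]
force: [-0.1, -0.5, 0.1]
opening: 0.0003
```

```bash
python3 - <<'E'
from h import *
st()
m,p,d=look('scene'); cv2.imwrite('pics/s3c.png',cv2.resize(p[90:300,160:400],None,fx=2.5,fy=2.5))
E
```

```text
t 6.75 tcp [ 0.5715 -0.1051  0.197 ] local mm [  6.  -3. 197.] z-axis local [ 0.502 -0.001 -0.865] y-axis [-0.004 -1.    -0.001] F [-0.1 -0.5  0.1]
```

View pics/s3c.png

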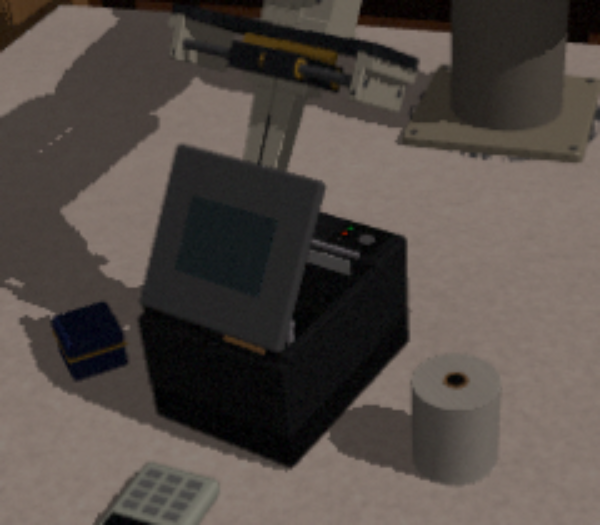

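The cover is opening, with its front edge now higher at (180,145)-(325,185) and the finger behind it. The printer hasn't moved. I'll continue the arc.

>>> apply_moves --commands '[0.58,-0.16,0.25,0,0,0,0,0.58,-0.16,0.25,0,0,0,0,0.58,-0.16,0.25,0,0,0,0,0.58,-0.16,0.25,0,0,0,0,0.6,-0.17,0.15,0,0,0,0,0.6,-0.17,0.15,0,0,0,0,0.6,-0.17,0.15,0,0,0,0,0.6,-0.17,0.15,0,0,0,0]'

```text
t: 7.8
tool_pos: [0.6227, -0.1194, 0.2147]
orientation: [2.938, -0.411, 0.792]
force: [0.2, -0.1, -0.2]
opening: 0.0003
```

```bash
python3 - <<'E'
from h import *
st()
E
```

```text
t 7.8 tcp [ 0.6227 -0.1194  0.2147] local mm [ 59.2  -3.  214.7] z-axis local [ 0.502 -0.001 -0.865] y-axis [-0.004 -1.    -0.001] F [ 0.2 -0.1 -0.2]
```

>>> apply_moves --commands '[0.58,-0.16,0,0,0,0,0,0.58,-0.16,0,0,0,0,0,0.58,-0.16,-0.1,0,0,0,0,0.58,-0.16,-0.1,0,0,0,0,0.58,-0.16,-0.1,0,0,0,0,0.4,-0.1,-0.1,0,0,0,0]'

```text
t: 8.55
tool_pos: [0.6582, -0.1291, 0.2103]
orientation: [2.938, -0.411, 0.792]
force: [0.6, 0.5, -0.2]
opening: 0.0004
```

```bash
python3 - <<'E'
from h import *
st()
m,p,d=look('scene'); cv2.imwrite('pics/s4c.png',cv2.resize(p[90:300,160:400],None,fx=2.5,fy=2.5))
E
```

```text
t 8.55 tcp [ 0.6582 -0.1291  0.2103] local mm [ 96.1  -2.8 210.3] z-axis local [ 0.502 -0.001 -0.865] y-axis [-0.004 -1.    -0.001] F [ 0.6  0.5 -0.2]
```

View pics/s4c.png

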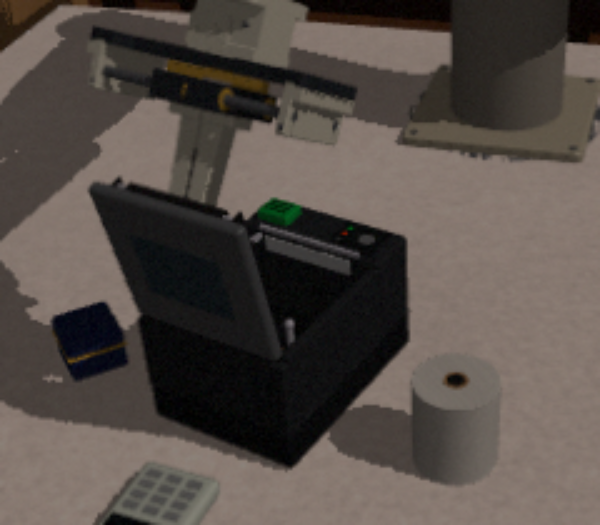

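The cover is past upright, its edge now leaning back at (95,185)-(240,225). By geometry it's at about 1.72 rad, so it needs a little more to tip past 1.75.

>>> apply_moves --commands '[0.4,-0.11,-0.05,0,0,0,0,0.4,-0.11,-0.05,0,0,0,0,0.2,-0.05,0,0,0,0,0,0,0,0,0,0,0,0,0,0,0,0,0,0,0,0,0,0,0,0,0,0,0,0,0,0,0,0,0,0,0,0,0,0,0,0]'

```text
t: 9.6
tool_pos: [0.6689, -0.1319, 0.2091]
orientation: [2.938, -0.411, 0.792]
force: [1.2, 0.2, -0.0]
opening: 0.0006
```

```bash
cat >> h.py <<'E'
def cover():
    m,p,d=look('scene'); P=cloud(m,d,np.ones(d.shape,bool)); L=np.c_[(P[:,:2]-C)@EX,(P[:,:2]-C)@EY,P[:,2]]
    # rear (upper) face seen by the scene camera: behind the printer, above hinge
    k=(L[:,0]>.085)&(L[:,0]<.18)&(abs(L[:,1])<.06)&(L[:,2]>.14)&(L[:,2]<.225); Q=L[k]
    a=np.polyfit(Q[:,2],Q[:,0],1); r=Q[:,0]-np.polyval(a,Q[:,2]); g=abs(r)<.006; a=np.polyfit(Q[g,2],Q[g,0],1)
    print('n',g.sum(),k.sum(),'angle',np.pi/2+np.arctan(a[0]),'top z',L[(L[:,0]>.09)&(L[:,0]<.17)&(abs(L[:,1])<.068)&(L[:,2]<.27)][:,2].max())
E
python3 - <<'E'
from h import *
st(); cover()
E
```

```text
t 9.6 tcp [ 0.6689 -0.1319  0.2091] local mm [107.1  -2.6 209.1] z-axis local [ 0.502 -0.001 -0.865] y-axis [-0.004 -1.    -0.001] F [ 1.2  0.2 -0. ]
n 1293 1303 angle 1.9136886578375796 top z 0.25961094077061847
```

The depth fit puts the cover at 1.91 rad, which is at its stop. I'll withdraw straight back, then up.

>>> apply_moves --commands '[-1,0.27,0,0,0,0,0,-2,0.55,0,0,0,0,0,-3,0.8,0.5,0,0,0,0,-4,1,1.5,0,0,0,0,-4,1,2,0,0,0,0,-4,1,2,0,0,0,0,-3,0.8,1,0,0,0,0,0,0,0,0,0,0,0]'

```text
t: 10.65
tool_pos: [0.4497, -0.075, 0.2746]
orientation: [2.944, -0.411, 0.776]
force: [0.0, 0.4, 0.5]
opening: 0.0006
```

>>> apply_moves --commands '[0,0,0,0,0,0,0,0,0,0,0,0,0,0,0,0,0,0,0,0,0,0,0,0,0,0,0,0,0,0,0,0,0,0,0,0,0,0,0,0,0,0]'

```text
t: 11.4
tool_pos: [0.4517, -0.0755, 0.2775]
orientation: [2.94, -0.411, 0.786]
force: [0.4, 0.3, -0.2]
opening: 0.0004
```

```bash
python3 - <<'E'
from h import *
np.set_printoptions(precision=4,suppress=True)
st(); cover()
m,p,d=look('scene'); cv2.imwrite('pics/s5c.png',cv2.resize(p[90:330,140:400],None,fx=2.3,fy=2.3))
for q in ['printer','paper_roll','ring_box','card_reader']: print(q,[(w(m,r['point']),round(r['conf'],2)) for r in spot_point(q,'scene')[:1]])
E
```

```text
t 11.4 tcp [ 0.4517 -0.0755  0.2775] local mm [-117.3   -6.9  277.5] z-axis local [ 0.499 -0.001 -0.867] y-axis [-0.004 -1.    -0.001] F [ 0.4  0.3 -0.2]
n 1288 1288 angle 1.9119514443793164 top z 0.2417691201029893
printer [(array([ 0.5673, -0.0956, -0.0005]), 0.6)]
paper_roll [(array([0.63  , 0.0659, 0.0016]), 0.84)]
ring_box [(array([ 0.5741, -0.2844,  0.0033]), 0.82)]
card_reader [(array([ 0.7573, -0.1428,  0.003 ]), 0.55)]
```

View pics/s5c.png

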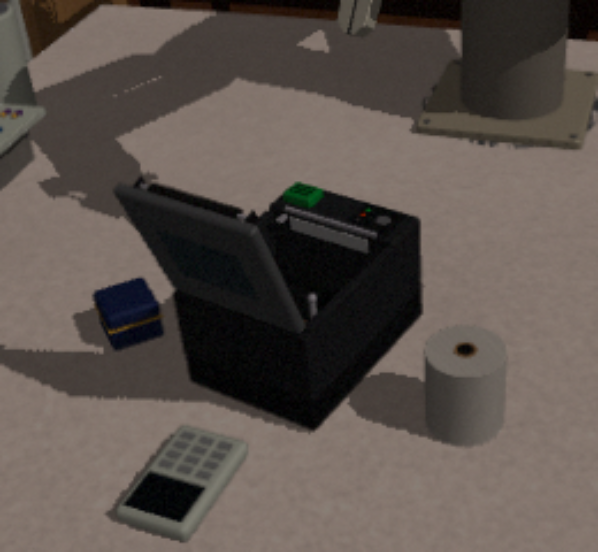

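The cover leans fully back at (120,185)-(300,325) and the arm is clear. The tab is back up at (303,193), and the other things are where they were. Handing in.

```bash
python3 -c "
from h import *
print(close_job())"
```

```text
the job is handed in; nothing more can be done
None
```

The printer is open and the job is handed in, at about 11.5 s on the robot's clock. I pressed the green tab down with closed fingertips until the cover sprang up. I then pushed the cover back from underneath along its arc and withdrew the arm.

**Last checks:**
- **Cover:** a depth fit gave 1.914 rad with the finger still near it. It read 1.912 rad about 1.8 s later, with the arm clear. The stop is at 1.92 rad.
- **Other things:** the printer, paper roll, ring box and card reader were all within the networks' few millimetres of error of where they started.
- **Forces:** every reading I took was under about 6 N; I did not log forces between readings.

**What disagreed:** one paper roll detection landed on the printer, and one cover mask landed on the card reader. I ignored both. While the tab was held down I also read about 3 N sideways on the tool, which I could not explain. It was gone once I lifted off, and I saw no movement of the printer.

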